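Column-change kit back into its foam tray

ROBOT

A 6-joint arm with a two-finger parallel gripper is mounted at the origin on a cart in front of the work surface, level with it; the furniture and walls round the work are solid. World frame = base frame: x ahead of the robot, y to its left, z up, the work surface at z = 0. Lengths are in m, angles in rad, forces in N, time in s.
With the tool pointing down it reaches from about 0.35 to 0.975 m from the base axis. Payload 4.9 kg.
Tool frame: the origin (TCP) lies midway between the tips of the shut fingers; the grasp point (between the pads) lies 19 mm behind it; z points along the fingers, y is the line along which they close (so a half turn about z gives the same grasp; the last joint's range is limited). The gripper opens to 85 mm and grips with 20 to 120 N. Pads are 22 mm wide; open, the fingers measure 114 mm over their backs; the gripper's body (76 mm by 85 mm) begins 54 mm behind the grasp point. The pads swing forward as they close: fully open they stand 13 mm farther back than shut.
Start: joints at [-1.34, 0.053, 1.613, -0, 1.476, -0.119], TCP at [0.214, -0.587, 0.231] pointing down, gripper open.
Joint ranges: [-3.01, 3.01], [-1.01, 2.22], [0.06, 2.58], [-1.02, 4.17], [0.09, 2.62], [-3.14, 3.14]. Speed limits (rad/s): [2.57, 2.57, 3.14, 3.14, 3.14, 3.14].

INTERFACE

Orientations are given as a rotation vector (axis times angle).
In Python, from station import ctrl gives the robot as it stands.
- The arm moves only by the tool step_arm, never from a script. Its argument "targets" is a list of rows, each an object with "travel": the shift along the world's x, y, z as a fraction of full scale, a list of three; "angular": the turn, a rotation vector about the world's x, y, z as a fraction of full scale, a list of three; "gripper": the opening, from 0 (shut) to 1 (fully open). In form: [{"travel": [x, y, z], "angular": [rx, ry, rz], "gripper": gripper}, ...]. A call has 1 to 10 rows; each row is the pose to reach, as a shift and turn from the pose commanded when the call began; what a row does not reach only later rows make up. Full scale, the value 1, is 0.6 m for a shift and pi/4 rad for a turn. A row lasts 1/10 s, in which the tool goes at most 50 mm and 8.59 degrees, less where a joint would pass 70% of its speed; a pose out of reach is approached as far as the arm can. A call with a number of a shift or a turn outside -1 to 1 is refused whole. A call with a gripper value outside its range is refused whole. The fingers move at their own pace and stop on an object; "squeeze" is the grip in N (left out, the last holds). Time passes only in rows, so rows that repeat a pose let the fingers close. It gives the time, the measured TCP pose, the force, the opening and the grip force at its end, in the units of the state.
- ctrl.get_obs(): the state, without advancing time (a new reading comes with each control period).
- ctrl.get_image(name): name is "side" or "top" or "wrist"; returns a dict with "img" (480x640x3 uint8, red, green, blue), "fx", "fy", "cx", "cy" (pixels), "D" ([k1, k2, p1, p2, k3] as OpenCV has them; the pictures are not rectified), "rvec" (rotation vector, rad) and "tvec" (3), from world to camera coordinates, as OpenCV has them. Camera axes: x right, y down, z forward; pixel columns grow to the right and rows downward; lengths in m; the calibration is good to about 2 mm. A picture is of the moment at which its call begins. There is no depth.
- ctrl.finish_job(): hands the job in; it is judged then, once.
The state is a dict: "t": time; "q": joint angles; "dq": joint speeds; "effort": joint torques, N m; "tool_pos": TCP position; "tool_rot": TCP orientation; "contact_force": force on the tool from outside, world axes, zero at the start; "wrist_torque": the same for the moment, N m; "opening": finger opening in m; "grip_force": force on a finger pad.
Only numpy, scipy, OpenCV 4.12 (cv2) and the standard library are available. Lean on these libraries where they do the work, as an engineer would, in place of code of your own. Each camera call takes 0.05 s, during which the arm holds its last target. There are 200 camera calls.

TASK

The column change is finished: put the two spanners, the column and the ferrule tin back into the foam tray, each lying fully down in the cut-out of its own shape and size (the tin lid up). Set them down, do not let them drop, and leave the flask and the reagent bottle where they stand.

Things in the scene. Friction and masses are not known exactly. Their poses are not given: they have to be found in the camera images.
- spanner_long: the longer open-end spanner, loose, lying flat on the bench, steel, 149 mm long, 7 mm thick, heads 29 mm wide, shank 12 mm wide and 5 mm thick, 1 mm clear of the bench. Origin: middle of its length, on its underside; y along its length, z up.
- spanner_short: the shorter open-end spanner, loose, lying flat on the bench, steel, 129 mm long, otherwise like the longer one: 7 mm thick, heads 29 mm wide, shank 12 mm wide and 5 mm thick. Origin: middle of its length, on its underside; y along its length, z up.
- column: chromatography column, loose, lying on the bench: steel tube 10 mm in diameter between two end nuts 18 mm wide and 16 mm high, 178 mm long over its end plugs. Origin: middle of its length, on its underside (the tube's axis is 8 mm above it); y along its length, z up.
- tin: round white screw-lid tin of ferrules, loose, standing on the bench, 32 mm high: body 50 mm across, lid (top 10 mm) 52 mm across. Origin: centre of its underside, z up.
- insert_long: fixed foam insert for the longer spanner, 85 x 222 x 22 mm, black top, yellow pocket floors. Its pocket is a slot 170 mm long (y) and 52 mm wide (x). A finger channel 50 mm wide, 16 mm deep crosses the row along x at mid-length. Origin: under the pocket's centre, on the underside, 3 mm above the bench; y along the slot, x across, z up. Pocket floor 13 mm, foam top 22 mm above the origin.
- insert_short: fixed foam insert for the shorter spanner, 85 x 222 x 22 mm, black top, yellow pocket floors. Its pocket is a slot 146 mm long (y) and 52 mm wide (x). A finger channel 50 mm wide, 16 mm deep crosses the row along x at mid-length. Origin: under the pocket's centre, on the underside, 3 mm above the bench; y along the slot, x across, z up. Pocket floor 13 mm, foam top 22 mm above the origin.
- insert_column: fixed foam insert for the column, 85 x 222 x 22 mm, black top, yellow pocket floors. Its pocket is a narrow slot 196 mm long (y) and 34 mm wide (x). A finger channel 50 mm wide, 16 mm deep crosses the row along x at mid-length. Origin: under the pocket's centre, on the underside, 3 mm above the bench; y along the slot, x across, z up. Pocket floor 10 mm, foam top 22 mm above the origin.
- insert_tin: fixed foam insert for the tin, 85 x 222 x 22 mm, black top, yellow pocket floors. Its pocket is a round well 68 mm in diameter. A finger channel 50 mm wide, 16 mm deep crosses the row along x at mid-length. Origin: under the pocket's centre, on the underside, 3 mm above the bench; y along the slot, x across, z up. Pocket floor 6 mm, foam top 22 mm above the origin.
- flask: bystander: conical glass flask, loose, 77 mm across its foot, 142 mm high. Origin: centre of its underside.
- reagent_bottle: bystander: small clear reagent bottle with blue cap, loose, 56 mm across, 108 mm high. Origin: centre of its underside.
There are look-alikes about, which are no part of the job. Several things look just like the tin: the one meant starts farthest to the robot's right.

How it is judged:
By the outcome, as a careful person would: the job done as asked, in the order asked, and still so for the second after the job is handed in, with the robot touching nothing.
It also fails if it takes over 128 s, if anything falls off the work surface, if the arm or the gripper's body presses on something with over 40 N, if the wrist force passes 120 N, or if a joint passes its speed limit or range.

## Working session

There is one attempt and no reset: what is moved stays moved. The work goes in short steps, Python scripts to look and compute and a tool call to move; the robot and the scene stay as the last step left them, time stands still between calls to the robot, and variables do not carry over. Pictures are saved under pics/ and viewed, at most 17 in all, crops included, and the job is handed in when it is done.

Besides the shell and the picture viewer there is one more tool, called as name(argument=value, ...), one argument or row to a line, values as JSON. step_arm: Moves the arm, as the interface text tells. Its arguments: {"type":"object","properties":{"targets":{"type":"array"},"squeeze":{"type":"number"}},"required":["targets"]}

```bash
ls; mkdir -p pics; python3 - <<'E'
from station import ctrl
import cv2, numpy as np, pickle
o=ctrl.get_obs(); print({k:np.round(v,3) for k,v in o.items()})
d={}
for n in("top","side","wrist"):
    r=ctrl.get_image(n); d[n]=r; cv2.imwrite(f"pics/{n}0.png",r["img"][:,:,::-1])
    print(n,r["fx"],r["cx"],r["cy"],np.round(r["D"],4),np.round(r["rvec"],3),np.round(r["tvec"],3))
pickle.dump(d,open("im0.pkl","wb"))
E
```

```text
pics
{'t': np.float64(0.0), 'q': array([-1.34 ,  0.053,  1.614,  0.   ,  1.476, -0.119]), 'dq': array([-0.001, -0.002,  0.001,  0.001,  0.   ,  0.   ]), 'effort': array([-1.0000e-03, -3.9368e+01, -3.7018e+01, -0.0000e+00,  7.0000e-03,
        0.0000e+00]), 'tool_pos': array([ 0.214, -0.587,  0.23 ]), 'tool_rot': array([-3.092, -0.546,  0.   ]), 'contact_force': array([-0.021, -0.638, -0.422]), 'wrist_torque': array([-0.015, -0.039, -0.006]), 'grip_force': np.float64(0.0), 'opening': np.float64(0.086)}
top 602.6616134780901 322.67524233495305 249.17272125833026 [-0.1419  0.      0.      0.      0.    ] [ 1.779 -2.324  0.373] [0.229 0.489 1.72 ]
side 594.0611462570274 318.00042816042355 239.12929855072537 [-0.1064  0.      0.      0.      0.    ] [ 0.55  -2.464  1.49 ] [0.509 0.12  1.338]
wrist 424.86271714803274 316.65375198477074 237.13506850657134 [-0.0352  0.      0.      0.      0.    ] [-2.344  1.639  0.274] [-0.624 -0.043  0.381]
```

View pics/top0.png

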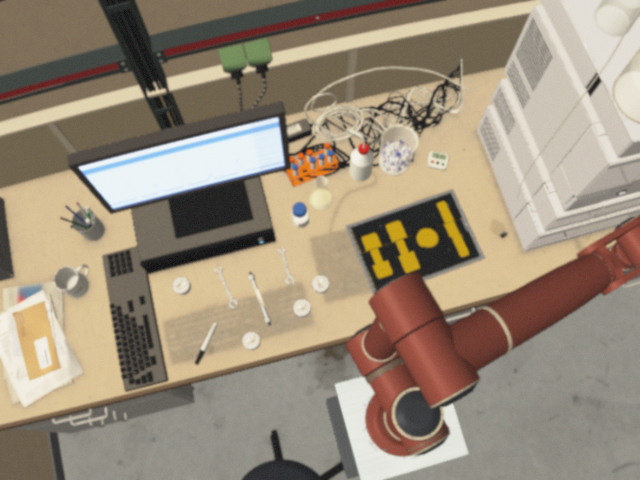

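View pics/side0.png

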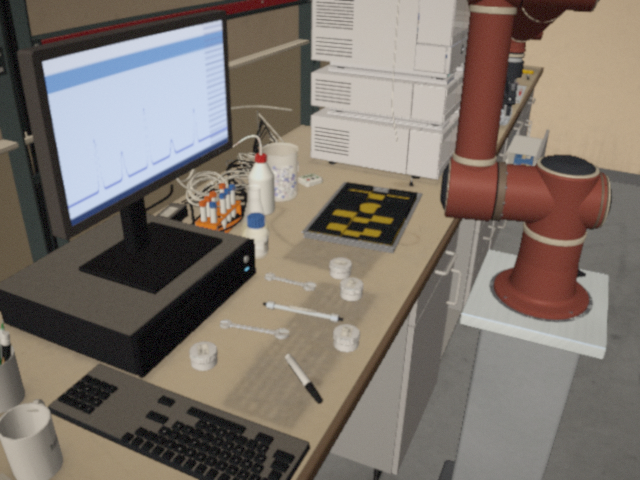

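The top view shows the tray at (415,240), the left spanner (220,268)-(232,305), the column (252,273)-(267,322), the right spanner (282,250)-(291,283), and tins at (181,286), (250,341), (302,307) and (320,283). The side view shows the same layout, with the flask and bottle near the tray.

```bash
cat > h.py <<'E'
import cv2, numpy as np
def cam(r):
    K=np.array([[r["fx"],0,r["cx"]],[0,r["fy"],r["cy"]],[0,0,1.]]); R=cv2.Rodrigues(np.array(r["rvec"],float))[0]
    return K,R,np.array(r["tvec"],float),np.array(r["D"],float)
def rays(r,px):
    K,R,t,D=cam(r); u=cv2.undistortPoints(np.array(px,float).reshape(-1,1,2),K,D).reshape(-1,2)
    return -R.T@t, np.c_[u,np.ones(len(u))]@R
def plane(r,px,z):
    c,d=rays(r,px); return c+d*((z-c[2])/d[:,2])[:,None]
def proj(r,P):
    K,R,t,D=cam(r); return cv2.projectPoints(np.array(P,float).reshape(-1,3),np.array(r["rvec"],float),t,K,D)[0].reshape(-1,2)
def tri(obs):  # [(r,px),...] -> point, rms miss
    A=0;b=0;L=[]
    for r,p in obs:
        c,d=rays(r,[p]); d=d[0]/np.linalg.norm(d[0]); M=np.eye(3)-np.outer(d,d); A=A+M; b=b+M@c; L.append((c,M))
    X=np.linalg.solve(A,b); return X,[np.linalg.norm(M@(X-c)) for c,M in L]
E
python3 - <<'E'
import pickle; from h import *
d=pickle.load(open("im0.pkl","rb")); t,s=d["top"],d["side"]
P=dict(tinA=((181,286),(203,352)),tinB=((250,341),(346,333)),tinC=((302,307),(351,285)),tinD=((320,283),(341,264)),
 spL0=((220,268),(226,325)),spL1=((233,305),(281,334)),col0=((252,274),(266,304)),col1=((267,322),(340,319)),spR0=((282,250),(270,276)),spR1=((291,283),(311,287)),
 pen=((196,360),(318,398)),bottlecap=((299,207),(257,217)),flask=((320,190),None))
for k,(a,b) in P.items():
    p=plane(t,[a],0.01)[0]; print(k,np.round(p,3), np.round(plane(s,[b],0.01)[0],3) if b else '', np.round(tri([(t,a),(s,b)])[0],3) if b else '')
for q in [(362,237),(384,278),(388,224),(409,270),(428,238),(440,203),(463,256),(348,228),(455,192),(483,245),(373,292)]: print(q,np.round(plane(t,[q],0.02)[0],3))
for n in d: c,_=rays(d[n],[(320,240)]); print(n,np.round(c,3))
E
```

```text
tinA [0.552 0.538 0.01 ] [0.561 0.52  0.01 ] [0.548 0.536 0.025]
tinB [0.332 0.371 0.01 ] [0.34  0.346 0.01 ] [0.33  0.369 0.028]
tinC [0.393 0.195 0.01 ] [0.398 0.176 0.01 ] [0.39  0.196 0.023]
tinD [0.451 0.124 0.01 ] [0.454 0.099 0.01 ] [0.445 0.124 0.026]
spL0 [0.577 0.409 0.01 ] [0.568 0.427 0.01 ] [ 0.581  0.41  -0.005]
spL1 [0.452 0.395 0.01 ] [0.454 0.405 0.01 ] [0.457 0.397 0.003]
col0 [0.532 0.318 0.01 ] [0.532 0.326 0.01 ] [0.536 0.318 0.004]
col1 [0.375 0.308 0.01 ] [0.369 0.307 0.01 ] [0.372 0.307 0.01 ]
spR0 [0.584 0.21  0.01 ] [0.58  0.221 0.01 ] [0.586 0.21  0.002]
spR1 [0.474 0.209 0.01 ] [0.475 0.223 0.01 ] [0.479 0.209 0.   ]
pen [0.318 0.539 0.01 ] [0.312 0.539 0.01 ] [0.315 0.538 0.01 ]
bottlecap [0.709 0.123 0.01 ] [ 0.763 -0.037  0.01 ] [0.668 0.128 0.103]
flask [0.749 0.043 0.01 ]  
(362, 237) [ 0.557 -0.04   0.02 ]
(384, 278) [ 0.412 -0.068  0.02 ]
(388, 224) [ 0.577 -0.131  0.02 ]
(409, 270) [ 0.417 -0.149  0.02 ]
(428, 238) [ 0.5   -0.238  0.02 ]
(440, 203) [ 0.602 -0.313  0.02 ]
(463, 256) [ 0.415 -0.326  0.02 ]
(348, 228) [ 0.597 -0.006  0.02 ]
(455, 192) [ 0.626 -0.373  0.02 ]
(483, 245) [ 0.433 -0.399  0.02 ]
(373, 292) [ 0.379 -0.023  0.02 ]
top [-0.009  0.242  1.786]
side [-0.     1.241  0.725]
wrist [ 0.291 -0.558  0.373]
```

View pics/wrist0.png

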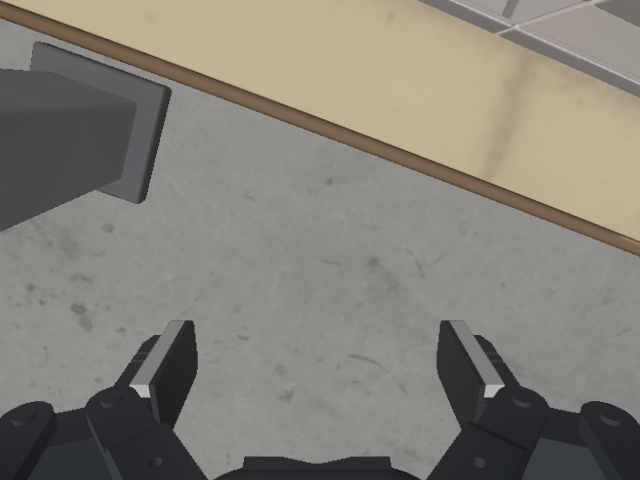

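The wrist view shows the open fingers and the bench edge. Next I move over the tray with the wrist camera squared up.

step_arm(
  targets=[
    {"travel":[0,0,0.08],"angular":[0,0,0],"gripper":1},
    {"travel":[0,0,0.15],"angular":[0,0,0],"gripper":1},
    {"travel":[0.34,0.68,0.17],"angular":[0,0,-0.444],"gripper":1},
    {"travel":[0.34,0.68,0.17],"angular":[0,0,-0.444],"gripper":1},
    {"travel":[0.34,0.68,0.17],"angular":[0,0,-0.444],"gripper":1},
    {"travel":[0.34,0.68,0.17],"angular":[0,0,-0.444],"gripper":1},
    {"travel":[0.34,0.68,0.17],"angular":[0,0,-0.444],"gripper":1},
    {"travel":[0.34,0.68,0.17],"angular":[0,0,-0.444],"gripper":1},
    {"travel":[0.34,0.68,0.17],"angular":[0,0,-0.444],"gripper":1},
    {"travel":[0.34,0.68,0.17],"angular":[0,0,-0.444],"gripper":1},
  ],
)

```text
t: 1.15
tool_pos: [0.3933, -0.2275, 0.3317]
tool_rot: [3.142, 0.001, 0.0]
contact_force: [1.3, -0.2, -0.3]
opening: 0.0853
grip_force: 0.0
```

step_arm(
  targets=[
    {"travel":[0,0,0],"angular":[0,0,0],"gripper":1},
    {"travel":[0,0,0],"angular":[0,0,0],"gripper":1},
    {"travel":[0,0,0],"angular":[0,0,0],"gripper":1},
  ],
)

```text
t: 1.45
tool_pos: [0.3926, -0.2302, 0.3315]
tool_rot: [3.142, 0.0, -0.001]
contact_force: [0.0, 0.1, 0.0]
opening: 0.0856
grip_force: 0.0
```

```bash
cat > snap.py <<'E'
import sys,pickle,cv2,numpy as np
from station import ctrl
n,c=sys.argv[1],sys.argv[2]
r=ctrl.get_image(c); o=ctrl.get_obs(); pickle.dump((r,o),open(n+".pkl","wb")); cv2.imwrite(f"pics/{n}.png",r["img"][:,:,::-1])
print(o["t"],np.round(o["tool_pos"],4),np.round(o["tool_rot"],4),np.round(o["q"],3),o["opening"])
E
python3 snap.py tray1 wrist
```

```text
1.5 [ 0.3925 -0.2305  0.3315] [-3.1415e+00  1.4000e-03  1.0000e-03] [-0.695 -0.404  1.85  -0.     1.696  0.877] 0.08561801509877891
```

View pics/tray1.png

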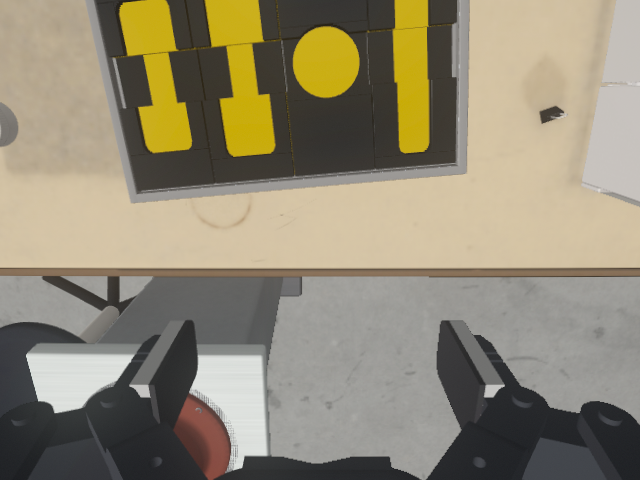

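The wrist view shows the tray pockets from left to right: short slot (155,75), long slot (240,75), round well (326,62), narrow slot (412,75). The tops are cut off, so I move the camera ahead and take two views for height.

step_arm(
  targets=[
    {"travel":[0.17,0.04,0.12],"angular":[0,0,0],"gripper":1},
    {"travel":[0.17,0.04,0.12],"angular":[0,0,0],"gripper":1},
    {"travel":[0.17,0.04,0.12],"angular":[0,0,0],"gripper":1},
    {"travel":[0.17,0.04,0.12],"angular":[0,0,0],"gripper":1},
    {"travel":[0.17,0.04,0.12],"angular":[0,0,0],"gripper":1},
    {"travel":[0.17,0.04,0.12],"angular":[0,0,0],"gripper":1},
  ],
)

```text
t: 2.1
tool_pos: [0.4938, -0.2064, 0.4024]
tool_rot: [-3.141, 0.002, 0.003]
contact_force: [1.1, 0.9, 0.2]
opening: 0.0853
grip_force: 0.0
```

```bash
python3 snap.py tray2 wrist
```

```text
2.15 [ 0.4938 -0.2063  0.4025] [-3.1407e+00  1.5000e-03  2.9000e-03] [-0.535 -0.204  1.576 -0.     1.771  1.037] 0.08545725952438295
```

step_arm(
  targets=[
    {"travel":[0,0.2,0],"angular":[0,0,0],"gripper":1},
    {"travel":[0,0.2,0],"angular":[0,0,0],"gripper":1},
    {"travel":[0,0.2,0],"angular":[0,0,0],"gripper":1},
    {"travel":[0,0.2,0],"angular":[0,0,0],"gripper":1},
    {"travel":[0,0.2,0],"angular":[0,0,0],"gripper":1},
    {"travel":[0,0.2,0],"angular":[0,0,0],"gripper":1},
  ],
)

```text
t: 2.75
tool_pos: [0.4946, -0.0866, 0.4033]
tool_rot: [3.141, -0.001, -0.001]
contact_force: [0.3, 0.6, 0.5]
opening: 0.0856
grip_force: 0.0
```

```bash
python3 snap.py tray3 wrist
cat > pk.py <<'E'
from h import *; import pickle
from scipy.optimize import least_squares
A,B=[pickle.load(open(f"tray{i}.pkl","rb"))[0] for i in(2,3)]
def blobs(r):
    h=cv2.cvtColor(r["img"],cv2.COLOR_RGB2HSV); m=cv2.inRange(h,(20,120,90),(35,255,255))
    c=cv2.findContours(m,cv2.RETR_EXTERNAL,cv2.CHAIN_APPROX_NONE)[0]
    return [k for k in c if cv2.contourArea(k)>300]
for r in(A,B):
    for k in blobs(r):
        (x,y),(w,h),a=cv2.minAreaRect(k); print(round(x),round(y),round(w),round(h),round(a,1),cv2.contourArea(k))
    print()
E
python3 pk.py
```

```text
2.8 [ 0.4947 -0.0867  0.4034] [ 3.1415e+00 -1.5000e-03 -1.1000e-03] [-0.322 -0.284  1.641 -0.     1.785  1.25 ] 0.08520274784450278
343 152 54 54 90.0 2313.5
242 159 139 132 84.8 8886.5
416 142 161 37 90.0 4198.0

439 154 51 57 57.5 2262.5
302 164 118 64 84.8 4043.0
369 157 138 66 84.6 4841.5
508 144 160 38 89.4 3855.0
```

View pics/tray2.png

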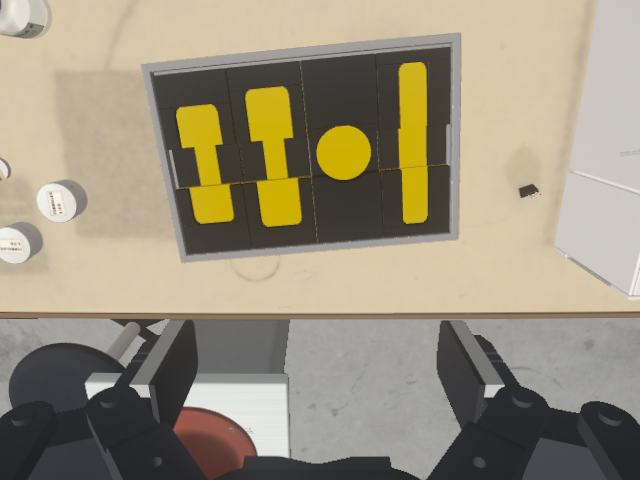

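The wrist view shows all pockets: short slot (205,164), long slot (270,157), well (343,152), column slot (414,143). A tin look-alike sits at (57,203). Now I measure them.

```bash
cat > pk2.py <<'E'
from pk import *
def parts(r):
    h=cv2.cvtColor(r["img"],cv2.COLOR_RGB2HSV); m=cv2.inRange(h,(20,120,90),(35,255,255))
    m=cv2.morphologyEx(m,cv2.MORPH_OPEN,np.ones((7,7)))
    m2=cv2.dilate(m,np.ones((1,1)))
    c=[k for k in cv2.findContours(m2,cv2.RETR_EXTERNAL,cv2.CHAIN_APPROX_NONE)[0] if cv2.contourArea(k)>300]
    return sorted(c,key=lambda k:k[:,0,0].mean())
names=["short","long","tin","column"]; zf=[.016,.016,.009,.013]
out={}
for r,nm in((A,"A"),(B,"B")):
    c=parts(r); print(nm,len(c))
    cen=rays(r,[(320,240)])[0]
    if len(c)!=4: print([cv2.boundingRect(k) for k in c]); continue
    for n,z,k in zip(names,zf,c):
        px=k[:,0]; P=plane(r,px,z)[:,:2]
        (cx,cy),(w,h),a=cv2.minAreaRect((P*1000).astype(np.float32))
        b=cv2.boxPoints(((cx,cy),(w,h),a)); e=[b[1]-b[0],b[2]-b[1]]; l=max(e,key=np.linalg.norm); ang=np.degrees(np.arctan2(l[1],l[0]))
        ang=(ang+90)%180-90
        bp=proj(r,np.c_[[(cx/1000,cy/1000)],[[z]]])[0]
        out[nm,n]=bp; print(n,np.round([cx,cy],1),"size",round(max(w,h),1),round(min(w,h),1),"axis deg from x",round(ang,1))
for n in names:
    if ("A",n) in out and ("B",n) in out: X,e=tri([(A,out["A",n]),(B,out["B",n])]); print(n,np.round(X,4),np.round(e,4))
E
python3 pk2.py | tail -16
```

```text
508 144 160 38 89.4 3855.0

A 4
short [488.8 -67.2] size 147.7 52.6 axis deg from x 4.9
long [ 496.5 -153.5] size 171.6 53.1 axis deg from x 5.2
tin [ 504.2 -239.2] size 67.8 67.0 axis deg from x -90.0
column [ 511.7 -324.7] size 197.4 35.8 axis deg from x 5.1
B 4
short [488.7 -68.3] size 147.2 53.5 axis deg from x 5.2
long [ 496.5 -154.2] size 171.5 52.7 axis deg from x 5.1
tin [ 503.2 -240.3] size 68.7 66.4 axis deg from x -56.7
column [ 511.7 -324.6] size 197.2 37.7 axis deg from x 5.2
short [ 0.4895 -0.0684  0.0206] [0.0001 0.0001]
long [ 0.497  -0.1538  0.0189] [0. 0.]
tin [ 0.5043 -0.239   0.0135] [0.0005 0.0005]
column [ 0.5116 -0.3248  0.0124] [0. 0.]
```

step_arm(
  targets=[
    {"travel":[-0.12,0.7,0.05],"angular":[0,0,0],"gripper":1},
    {"travel":[-0.12,0.7,0.05],"angular":[0,0,0],"gripper":1},
    {"travel":[-0.12,0.7,0.05],"angular":[0,0,0],"gripper":1},
    {"travel":[-0.12,0.7,0.05],"angular":[0,0,0],"gripper":1},
    {"travel":[-0.12,0.7,0.05],"angular":[0,0,0],"gripper":1},
    {"travel":[-0.12,0.7,0.05],"angular":[0,0,0],"gripper":1},
    {"travel":[-0.12,0.7,0.05],"angular":[0,0,0],"gripper":1},
    {"travel":[-0.12,0.7,0.05],"angular":[0,0,0],"gripper":1},
    {"travel":[-0.12,0.7,0.05],"angular":[0,0,0],"gripper":1},
    {"travel":[-0.12,0.7,0.05],"angular":[0,0,0],"gripper":1},
  ],
)

```text
t: 3.8
tool_pos: [0.4229, 0.3365, 0.4332]
tool_rot: [3.141, 0.007, -0.002]
contact_force: [0.2, -0.8, 0.2]
opening: 0.0857
grip_force: 0.0
```

step_arm(
  targets=[
    {"travel":[0,0,0],"angular":[0,0,0],"gripper":1},
    {"travel":[0,0,0],"angular":[0,0,0],"gripper":1},
  ],
)

```text
t: 4.0
tool_pos: [0.4237, 0.3332, 0.4336]
tool_rot: [3.141, -0.002, -0.0]
contact_force: [0.7, -0.4, 0.3]
opening: 0.0856
grip_force: 0.0
```

```bash
python3 snap.py obj1 wrist
```

```text
4.05 [0.4237 0.3331 0.4337] [ 3.1412e+00 -2.1000e-03 -0.0000e+00] [ 0.528 -0.191  1.514 -0.     1.818  2.1  ] 0.0854773132160741
```

step_arm(
  targets=[
    {"travel":[0.1,-0.2,-0.02],"angular":[0,0,0],"gripper":1},
    {"travel":[0.1,-0.2,-0.02],"angular":[0,0,0],"gripper":1},
    {"travel":[0.1,-0.2,-0.02],"angular":[0,0,0],"gripper":1},
    {"travel":[0.1,-0.2,-0.02],"angular":[0,0,0],"gripper":1},
    {"travel":[0.1,-0.2,-0.02],"angular":[0,0,0],"gripper":1},
    {"travel":[0.1,-0.2,-0.02],"angular":[0,0,0],"gripper":1},
    {"travel":[0.1,-0.2,-0.02],"angular":[0,0,0],"gripper":1},
  ],
)

```text
t: 4.75
tool_pos: [0.4826, 0.2152, 0.4222]
tool_rot: [-3.141, -0.004, -0.001]
contact_force: [-0.2, -0.1, 0.1]
opening: 0.0855
grip_force: 0.0
```

```bash
python3 snap.py obj2 wrist
```

```text
4.8 [0.4826 0.2153 0.4222] [-3.1413e+00 -3.9000e-03 -8.0000e-04] [ 0.279 -0.219  1.557  0.     1.803  1.847] 0.08572344623612375
```

View pics/obj1.png

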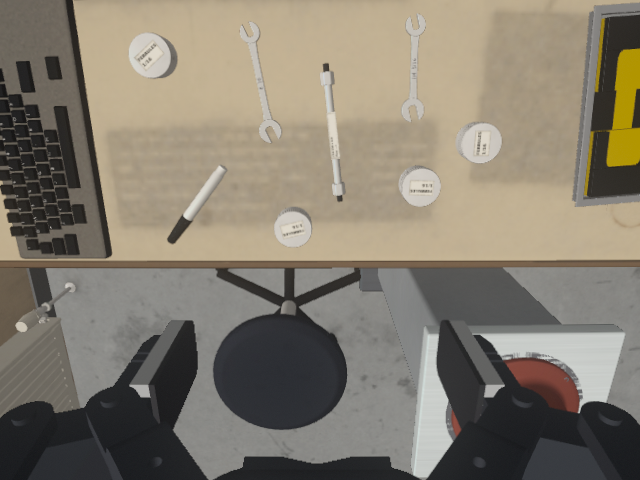

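View pics/obj2.png

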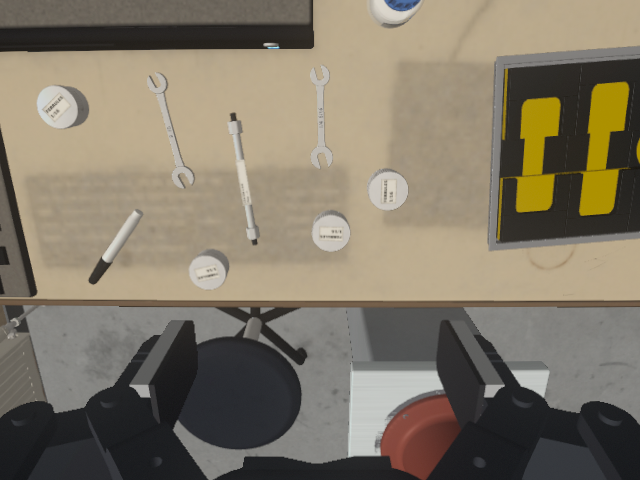

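Both views show the long spanner (obj1: 250,30 to 270,135), the column (326,66 to 340,200), the short spanner (416,20 to 412,118) and the right-most tin at (479,143). Four tins are in view, and the right-most one is the target. In obj2 that tin is at (388,190).

```bash
cat > ob.py <<'E'
from h import *; import pickle
A,B=[pickle.load(open(f"obj{i}.pkl","rb"))[0] for i in(1,2)]
W=dict(long=((235,12,290,150),(140,65,200,195),.004),column=((314,55,350,208),(222,105,264,250),.008),short=((398,8,432,128),(304,58,338,172),.004),tin=((452,116,506,170),(364,164,412,214),.032))
res={}
for n,(wa,wb,z) in W.items():
    for r,w,nm in((A,wa,"A"),(B,wb,"B")):
        x0,y0,x1,y1=w; im=r["img"][y0:y1,x0:x1]; s=cv2.cvtColor(im,cv2.COLOR_RGB2HSV)[:,:,1]
        th,m=cv2.threshold(s,0,255,cv2.THRESH_BINARY_INV+cv2.THRESH_OTSU)
        m=cv2.morphologyEx(m,cv2.MORPH_CLOSE,np.ones((3,3)))
        k=max(cv2.findContours(m,cv2.RETR_EXTERNAL,cv2.CHAIN_APPROX_NONE)[0],key=cv2.contourArea)+[x0,y0]
        px=k[:,0]; P=plane(r,px,z)[:,:2]
        (cx,cy),(a,b),ang=cv2.minAreaRect((P*1000).astype(np.float32))
        bx=cv2.boxPoints(((cx,cy),(a,b),ang)); l=max([bx[1]-bx[0],bx[2]-bx[1]],key=np.linalg.norm)
        an=(np.degrees(np.arctan2(l[1],l[0]))+90)%180-90
        M=cv2.moments((P*1000).astype(np.float32)); 
        print(n,nm,"th",th,np.round([cx,cy],1),"size",round(max(a,b),1),round(min(a,b),1),"ang",round(an,1),"mom",round(M["m10"]/M["m00"],1),round(M["m01"]/M["m00"],1))
        res[n,nm]=proj(r,[[cx/1000,cy/1000,z]])[0]
    X,e=tri([(A,res[n,"A"]),(B,res[n,"B"])]); print("   tri",np.round(X,4),np.round(e,4))
E
python3 ob.py
```

```text
long A th 38.0 [517.3 403.5] size 147.9 29.8 ang 8.8 mom 512.6 404.2
long B th 40.0 [516.8 406.3] size 148.3 29.3 ang 11.3 mom 512.7 404.3
   tri [0.5174 0.4023 0.0153] [0.0004 0.0004]
column A th 38.0 [453.2 311.9] size 175.8 17.5 ang 6.6 mom 450.4 311.6
column B th 39.0 [452.4 312. ] size 176.0 17.4 ang 6.7 mom 449.6 312.1
   tri [0.4531 0.3118 0.0098] [0.0004 0.0004]
short A th 38.0 [535.2 211.5] size 128.1 28.8 ang 2.8 mom 531.3 210.4
short B th 39.0 [534.3 210.3] size 127.5 28.9 ang 0.8 mom 531.1 210.6
   tri [0.5348 0.2105 0.001 ] [0.0007 0.0007]
tin A th 37.0 [446.5 127.9] size 58.6 51.2 ang -89.6 mom 447.2 127.8
tin B th 37.0 [447.7 125.1] size 53.8 51.4 ang 2.3 mom 448.1 125.2
   tri [0.445  0.123  0.0191] [0.0001 0.0001]
```

```bash
python3 - <<'E'
from h import *; import pickle
d=pickle.load(open("im0.pkl","rb")); t,s=d["top"],d["side"]
for a,b in [((273,240),(255,243)),((288,155),(228,190)),((148,268),(148,370)),((299,208),(257,219))]: print(np.round(tri([(t,a),(s,b)])[0],3), np.round(tri([(t,a),(s,b)])[1],3))
from station import ctrl
o=ctrl.get_obs(); print(o["tool_pos"],o["tool_rot"])
# shank direction of spanners: mask slices mid part
A,B=[pickle.load(open(f"obj{i}.pkl","rb"))[0] for i in(1,2)]
for n,w in (("longA",(A,235,50,290,112)),("longB",(B,140,97,200,160)),("shortA",(A,398,42,432,92)),("shortB",(B,304,90,338,142))):
    r,x0,y0,x1,y1=w; sat=cv2.cvtColor(r["img"][y0:y1,x0:x1],cv2.COLOR_RGB2HSV)[:,:,1]
    yy,xx=np.nonzero(sat<38); P=plane(r,np.c_[xx+x0,yy+y0],.005)[:,:2]
    vx,vy,cx,cy=cv2.fitLine(P.astype(np.float32),cv2.DIST_HUBER,0,.001,.001).ravel(); print(n,len(xx),np.degrees(np.arctan(vy/vx)).round(2),cx,cy)
E
```

```text
[0.601 0.232 0.094] [0.008 0.008]
[0.788 0.113 0.157] [0.032 0.032]
[0.622 0.62  0.022] [0.009 0.009]
[0.667 0.129 0.098] [0.003 0.003]
[0.48264023 0.21529922 0.42215475] [-3.14132213e+00 -3.91607219e-03 -7.84301204e-04]
longA 436 10.44 0.5209026 0.4054673
longB 446 10.54 0.5221075 0.40547228
shortA 354 1.95 0.53782684 0.21086831
shortB 344 1.94 0.5338841 0.21049473
```

step_arm(
  targets=[
    {"travel":[0.057,0.315,-0.4],"angular":[0,0,0.233],"gripper":0.5},
    {"travel":[0.057,0.315,-0.4],"angular":[0,0,0.233],"gripper":0.5},
    {"travel":[0.057,0.315,-0.4],"angular":[0,0,0.233],"gripper":0.5},
    {"travel":[0.057,0.315,-0.4],"angular":[0,0,0.233],"gripper":0.5},
    {"travel":[0.057,0.315,-0.4],"angular":[0,0,0.233],"gripper":0.5},
    {"travel":[0.057,0.315,-0.4],"angular":[0,0,0.233],"gripper":0.5},
    {"travel":[0.057,0.315,-0.4],"angular":[0,0,0.233],"gripper":0.5},
    {"travel":[0.057,0.315,-0.55],"angular":[0,0,0.233],"gripper":0.5},
    {"travel":[0.057,0.315,-0.55],"angular":[0,0,0.233],"gripper":0.5},
    {"travel":[0.057,0.315,-0.55],"angular":[0,0,0.233],"gripper":0.5},
  ],
)

```text
t: 5.8
tool_pos: [0.513, 0.4014, 0.0855]
tool_rot: [3.123, 0.29, -0.017]
contact_force: [-0.3, 0.6, -0.7]
opening: 0.0427
grip_force: 0.0
```

step_arm(
  targets=[
    {"travel":[0,0,0],"angular":[0,0,0],"gripper":0.5},
    {"travel":[0,0,0],"angular":[0,0,0],"gripper":0.5},
    {"travel":[0,0,0],"angular":[0,0,0],"gripper":0.5},
  ],
)

```text
t: 6.1
tool_pos: [0.5192, 0.4047, 0.0959]
tool_rot: [-3.126, -0.289, -0.009]
contact_force: [-0.3, -0.2, 0.4]
opening: 0.0426
grip_force: 0.0
```

```bash
python3 snap.py g1 wrist
```

```text
6.15 [0.5189 0.4045 0.0954] [-3.126  -0.2885 -0.0076] [ 0.549  0.239  1.643 -0.     1.255  1.936] 0.04297826989606171
```

View pics/g1.png

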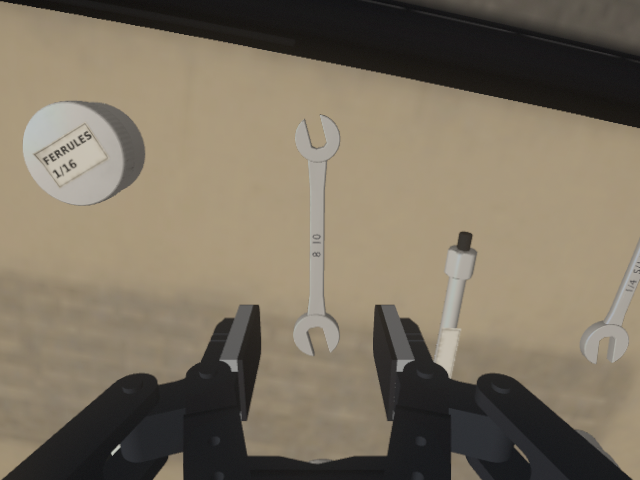

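The view shows the spanner straight along the tool axis, with heads at (318,138) and (316,335) and its middle near (317,236). It is centred between the fingers. I check the position from this third view.

```bash
python3 - <<'E'
from h import *; import pickle
r,o=pickle.load(open("g1.pkl","rb"))
print(plane(r,[(318,115),(316,356),(316.5,235)],.005), rays(r,[(320,240)])[0])
from station import ctrl; o=ctrl.get_obs(); print(o["tool_pos"],o["tool_rot"],o["contact_force"])
E
```

```text
[[0.58969735 0.41743817 0.005     ]
 [0.44287409 0.39120425 0.005     ]
 [0.52350092 0.40590822 0.005     ]] [0.59936053 0.41950168 0.2392667 ]
[0.51891754 0.4044841  0.09536053] [-3.12595249 -0.28845243 -0.00760797] [ 0.17289676 -0.15737854 -0.18930466]
```

step_arm(
  targets=[
    {"travel":[-0.004,0,-0.08],"angular":[0,0,0],"gripper":0.5},
    {"travel":[-0.004,0,-0.13],"angular":[0,0,0],"gripper":0.5},
    {"travel":[-0.004,0,-0.156],"angular":[0,0,0],"gripper":0.5},
    {"travel":[-0.004,0,-0.156],"angular":[0,0,0],"gripper":0.5},
    {"travel":[-0.004,0,-0.156],"angular":[0,0,0],"gripper":0.5},
  ],
)

```text
t: 6.65
tool_pos: [0.5162, 0.4043, 0.0001]
tool_rot: [-3.127, -0.289, -0.004]
contact_force: [0.2, 0.2, -0.3]
opening: 0.0428
grip_force: 0.0
```

step_arm(
  targets=[
    {"travel":[0,0,0],"angular":[0,0,0],"gripper":0},
    {"travel":[0,0,0],"angular":[0,0,0],"gripper":0},
    {"travel":[0,0,0],"angular":[0,0,0],"gripper":0},
    {"travel":[0,0,0],"angular":[0,0,0],"gripper":0},
    {"travel":[0,0,0],"angular":[0,0,0],"gripper":0},
    {"travel":[0,0,0],"angular":[0,0,0],"gripper":0},
  ],
  squeeze=60,
)

```text
t: 7.25
tool_pos: [0.5164, 0.4043, 0.0006]
tool_rot: [-3.127, -0.289, -0.005]
contact_force: [0.7, -0.3, 5.7]
opening: 0.0096
grip_force: 59.0
```

step_arm(
  targets=[
    {"travel":[0,0,0.02],"angular":[0,0,0],"gripper":0},
    {"travel":[0,0,0.08],"angular":[0,0,0],"gripper":0},
    {"travel":[0,0,0.15],"angular":[0,0,0],"gripper":0},
    {"travel":[0,0,0.2],"angular":[0,0,0],"gripper":0},
    {"travel":[0,0,0.2],"angular":[0,0,0],"gripper":0},
    {"travel":[0,0,0.2],"angular":[0,0,0],"gripper":0},
  ],
)

```text
t: 7.85
tool_pos: [0.5153, 0.4039, 0.1198]
tool_rot: [-3.127, -0.289, -0.003]
contact_force: [-0.3, -0.3, -0.4]
opening: 0.0096
grip_force: 58.7
```

```bash
python3 snap.py g1b wrist; python3 -c "
import cv2;i=cv2.imread('pics/g1b.png');cv2.imwrite('pics/g1c.png',i[60:480,120:520])"
```

```text
7.9 [0.5143 0.4032 0.1178] [ 3.1279e+00  2.8870e-01 -1.4000e-03] [0.551 0.209 1.637 0.    1.297 1.938] 0.009451896295275274
```

View pics/g1c.png

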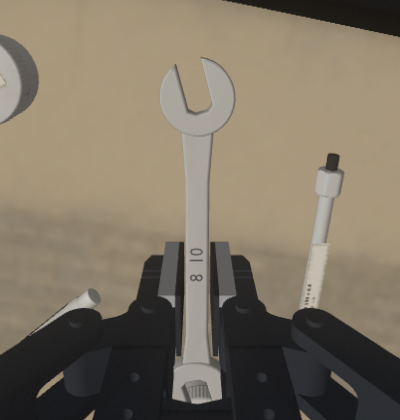

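The long spanner is held level at mid-length (crop: shank between the pads at (200,260)). Carrying it to its slot.

step_arm(
  targets=[
    {"travel":[-0.03,-0.1,0],"angular":[0,0,-0.12],"gripper":0},
    {"travel":[-0.03,-0.2,0],"angular":[0,0,-0.12],"gripper":0},
    {"travel":[-0.03,-0.93,0],"angular":[0,0,-0.12],"gripper":0},
    {"travel":[-0.03,-0.93,0],"angular":[0,0,-0.12],"gripper":0},
    {"travel":[-0.03,-0.93,0],"angular":[0,0,-0.12],"gripper":0},
    {"travel":[-0.03,-0.93,0],"angular":[0,0,-0.12],"gripper":0},
    {"travel":[-0.03,-0.93,0],"angular":[0,0,-0.12],"gripper":0},
    {"travel":[-0.03,-0.93,0],"angular":[0,0,-0.12],"gripper":0},
    {"travel":[-0.03,-0.93,0],"angular":[0,0,-0.12],"gripper":0},
    {"travel":[-0.03,-0.93,0],"angular":[0,0,-0.12],"gripper":0},
  ],
)

```text
t: 8.9
tool_pos: [0.4951, -0.0958, 0.1161]
tool_rot: [-3.137, -0.141, 0.005]
contact_force: [1.1, -0.1, -0.2]
opening: 0.0102
grip_force: 58.8
```

step_arm(
  targets=[
    {"travel":[0,0,0],"angular":[0,0,0],"gripper":0},
    {"travel":[0,0,0],"angular":[0,0,0],"gripper":0},
    {"travel":[0,0,0],"angular":[0,0,0],"gripper":0},
  ],
)

```text
t: 9.2
tool_pos: [0.496, -0.0931, 0.1168]
tool_rot: [-3.137, -0.142, 0.004]
contact_force: [0.0, 0.8, -0.7]
opening: 0.0097
grip_force: 58.8
```

step_arm(
  targets=[
    {"travel":[0.001,-0.08,0],"angular":[0,0,0],"gripper":0},
    {"travel":[0.001,-0.101,0],"angular":[0,0,0],"gripper":0},
    {"travel":[0.001,-0.101,0],"angular":[0,0,0],"gripper":0},
    {"travel":[0.001,-0.101,-0.07],"angular":[0,0,0],"gripper":0},
    {"travel":[0.001,-0.101,-0.12],"angular":[0,0,0],"gripper":0},
    {"travel":[0.001,-0.101,-0.15],"angular":[0,0,0],"gripper":0},
    {"travel":[0.001,-0.101,-0.16],"angular":[0,0,0],"gripper":0},
    {"travel":[0.001,-0.101,-0.16],"angular":[0,0,0],"gripper":0},
    {"travel":[0.001,-0.101,-0.16],"angular":[0,0,0],"gripper":0},
  ],
)

```text
t: 10.1
tool_pos: [0.4985, -0.1545, 0.0234]
tool_rot: [3.138, 0.143, 0.003]
contact_force: [0.7, 0.4, -0.2]
opening: 0.0096
grip_force: 59.0
```

step_arm(
  targets=[
    {"travel":[0,0,-0.002],"angular":[0,0,0],"gripper":0},
    {"travel":[0,0,-0.003],"angular":[0,0,0],"gripper":0},
    {"travel":[0,0,-0.003],"angular":[0,0,0],"gripper":0},
  ],
)

```text
t: 10.4
tool_pos: [0.498, -0.1551, 0.0211]
tool_rot: [3.138, 0.141, 0.002]
contact_force: [0.3, -0.9, -1.5]
opening: 0.0098
grip_force: 59.0
```

step_arm(
  targets=[
    {"travel":[0,0,-0.003],"angular":[0,0,0],"gripper":0},
    {"travel":[0,0,-0.005],"angular":[0,0,0],"gripper":0},
    {"travel":[0,0,-0.005],"angular":[0,0,0],"gripper":0},
  ],
)

```text
t: 10.7
tool_pos: [0.4973, -0.1549, 0.0171]
tool_rot: [-3.138, -0.141, 0.001]
contact_force: [0.3, 0.2, 0.1]
opening: 0.0097
grip_force: 59.0
```

step_arm(
  targets=[
    {"travel":[0,0,-0.001],"angular":[0,0,0],"gripper":0},
    {"travel":[0,0,-0.002],"angular":[0,0,0],"gripper":0},
    {"travel":[0,0,-0.002],"angular":[0,0,0],"gripper":0},
  ],
)

```text
t: 11.0
tool_pos: [0.4976, -0.155, 0.0166]
tool_rot: [3.138, 0.141, -0.0]
contact_force: [-3.3, 0.4, 2.5]
opening: 0.0098
grip_force: 59.4
```

step_arm(
  targets=[
    {"travel":[0,0,-0.001],"angular":[0,0,0],"gripper":0},
    {"travel":[0,0,-0.001],"angular":[0,0,0],"gripper":0.1},
    {"travel":[0,0,-0.001],"angular":[0,0,0],"gripper":0.2},
    {"travel":[0,0,-0.001],"angular":[0,0,0],"gripper":0.35},
    {"travel":[0,0,-0.001],"angular":[0,0,0],"gripper":0.35},
    {"travel":[0,0,-0.001],"angular":[0,0,0],"gripper":0.35},
  ],
)

```text
t: 11.6
tool_pos: [0.4974, -0.1549, 0.0154]
tool_rot: [-3.138, -0.141, 0.0]
contact_force: [-0.1, 0.4, -0.2]
opening: 0.0299
grip_force: 0.0
```

step_arm(
  targets=[
    {"travel":[0,0,0.02],"angular":[0,0,0],"gripper":0.35},
    {"travel":[0,0,0.08],"angular":[0,0,0],"gripper":0.4},
    {"travel":[0,0,0.16],"angular":[0,0,0],"gripper":0.5},
    {"travel":[0,0,0.2],"angular":[0,0,0],"gripper":0.5},
    {"travel":[0,0,0.2],"angular":[0,0,0],"gripper":0.5},
    {"travel":[0,0,0.2],"angular":[0,0,0],"gripper":0.5},
  ],
)

```text
t: 12.2
tool_pos: [0.4979, -0.1551, 0.1366]
tool_rot: [3.138, 0.141, 0.003]
contact_force: [0.5, 0.0, -0.7]
opening: 0.0428
grip_force: 0.0
```

```bash
python3 snap.py p1 wrist
```

```text
12.25 [ 0.497  -0.1546  0.135 ] [-3.1379e+00 -1.4110e-01  1.6000e-03] [-0.445 -0.118  1.945  0.     1.316  1.036] 0.04277390816654594
```

View pics/p1.png

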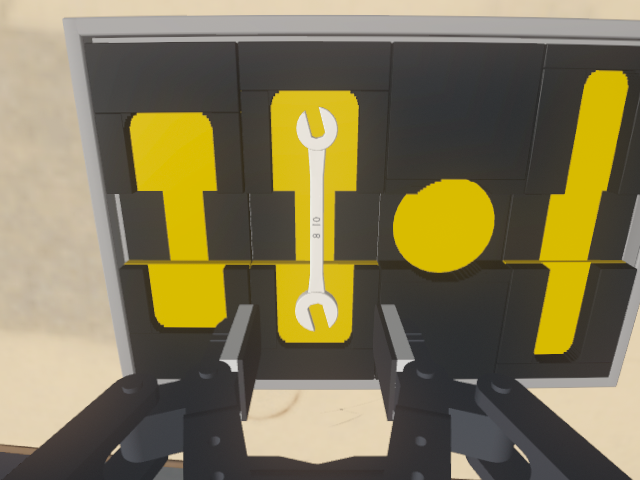

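The long spanner lies flat in its slot (heads at (317,130) and (317,311)), clear of the walls all round. Now the short one.

step_arm(
  targets=[
    {"travel":[0.06,0.61,0],"angular":[0,0,-0.071],"gripper":0.5},
    {"travel":[0.06,0.61,0],"angular":[0,0,-0.071],"gripper":0.5},
    {"travel":[0.06,0.61,0],"angular":[0,0,-0.071],"gripper":0.5},
    {"travel":[0.06,0.61,0],"angular":[0,0,-0.071],"gripper":0.5},
    {"travel":[0.06,0.61,0],"angular":[0,0,-0.071],"gripper":0.5},
    {"travel":[0.06,0.61,0],"angular":[0,0,-0.071],"gripper":0.5},
    {"travel":[0.06,0.61,0],"angular":[0,0,-0.071],"gripper":0.5},
    {"travel":[0.06,0.61,-0.06],"angular":[0,0,-0.071],"gripper":0.5},
    {"travel":[0.06,0.61,-0.06],"angular":[0,0,-0.071],"gripper":0.5},
    {"travel":[0.06,0.61,-0.06],"angular":[0,0,-0.071],"gripper":0.5},
  ],
)

```text
t: 13.25
tool_pos: [0.5314, 0.2106, 0.0968]
tool_rot: [3.139, 0.055, -0.009]
contact_force: [-0.1, 0.7, 0.7]
opening: 0.0426
grip_force: 0.0
```

step_arm(
  targets=[
    {"travel":[0,0,0],"angular":[0,0,0],"gripper":0.5},
    {"travel":[0,0,0],"angular":[0,0,0],"gripper":0.5},
    {"travel":[0,0,0],"angular":[0,0,0],"gripper":0.5},
  ],
)

```text
t: 13.55
tool_pos: [0.5344, 0.2103, 0.1009]
tool_rot: [-3.141, -0.051, -0.003]
contact_force: [0.2, 0.5, -0.1]
opening: 0.0425
grip_force: 0.0
```

```bash
python3 snap.py g2 wrist; cat > loc.py <<'E'
import sys,pickle; from h import *
n,x,y,z,hw,hl,th=sys.argv[1],*map(float,sys.argv[2:8])
r,o=pickle.load(open(n+".pkl","rb")); c=proj(r,[[x+hl,y+hw,z],[x+hl,y-hw,z],[x-hl,y+hw,z],[x-hl,y-hw,z]])
x0,y0=np.maximum(c.min(0).astype(int),0); x1,y1=np.minimum(c.max(0).astype(int),[640,480])
s=cv2.cvtColor(r["img"][y0:y1,x0:x1],cv2.COLOR_RGB2HSV)[:,:,1]; m=(s<th).astype(np.uint8)
k=max(cv2.findContours(m,cv2.RETR_EXTERNAL,cv2.CHAIN_APPROX_NONE)[0],key=cv2.contourArea)[:,0]+[x0,y0]
P=plane(r,k,z)[:,:2]; R=cv2.minAreaRect((P*1000).astype(np.float32)); v=cv2.fitLine(P.astype(np.float32),cv2.DIST_L2,0,.001,.001).ravel()
print("win",x0,y0,x1,y1,"rect",np.round(R[0],1),np.round(R[1],1),"axis",np.degrees(np.arctan(v[1]/v[0])).round(2))
E
python3 loc.py g2 .5345 .2106 .005 .022 .073 40
```

```text
13.6 [0.5343 0.2104 0.1007] [-3.1408e+00 -5.1300e-02 -2.7000e-03] [0.246 0.048 1.844 0.    1.247 1.784] 0.04251818256140645
win 278 109 361 345 rect [534.  211.9] [128.9  28.5] axis 1.51
```

step_arm(
  targets=[
    {"travel":[0,0.001,-0.08],"angular":[0,0,0],"gripper":0.5},
    {"travel":[0,0.001,-0.14],"angular":[0,0,0],"gripper":0.5},
    {"travel":[0,0.001,-0.165],"angular":[0,0,0],"gripper":0.5},
    {"travel":[0,0.001,-0.165],"angular":[0,0,0],"gripper":0.5},
    {"travel":[0,0.001,-0.165],"angular":[0,0,0],"gripper":0.5},
  ],
)

```text
t: 14.1
tool_pos: [0.5345, 0.2117, 0.0016]
tool_rot: [-3.141, -0.053, -0.003]
contact_force: [0.2, -0.3, 0.1]
opening: 0.043
grip_force: 0.0
```

step_arm(
  targets=[
    {"travel":[0,0,0],"angular":[0,0,0],"gripper":0},
    {"travel":[0,0,0],"angular":[0,0,0],"gripper":0},
    {"travel":[0,0,0],"angular":[0,0,0],"gripper":0},
    {"travel":[0,0,0],"angular":[0,0,0],"gripper":0},
    {"travel":[0,0,0],"angular":[0,0,0],"gripper":0},
    {"travel":[0,0,0],"angular":[0,0,0],"gripper":0},
  ],
  squeeze=60,
)

```text
t: 14.7
tool_pos: [0.5343, 0.2118, 0.0017]
tool_rot: [-3.141, -0.054, -0.002]
contact_force: [-1.4, -0.3, 5.5]
opening: 0.01
grip_force: 59.0
```

step_arm(
  targets=[
    {"travel":[0,0,0.02],"angular":[0,0,0],"gripper":0},
    {"travel":[0,0,0.08],"angular":[0,0,0],"gripper":0},
    {"travel":[0,0,0.15],"angular":[0,0,0],"gripper":0},
    {"travel":[0,0,0.2],"angular":[0,0,0],"gripper":0},
    {"travel":[0,0,0.2],"angular":[0,0,0],"gripper":0},
    {"travel":[0,0,0.2],"angular":[0,0,0],"gripper":0},
  ],
)

```text
t: 15.3
tool_pos: [0.5338, 0.2118, 0.1214]
tool_rot: [-3.141, -0.053, -0.002]
contact_force: [-0.6, -0.4, -0.5]
opening: 0.0093
grip_force: 58.7
```

```bash
python3 snap.py g2b wrist
```

```text
15.35 [0.5327 0.2115 0.1197] [ 3.1408e+00  5.3500e-02 -2.4000e-03] [0.248 0.026 1.833 0.    1.284 1.785] 0.009513829359767249
```

step_arm(
  targets=[
    {"travel":[-0.01,-0.06,0],"angular":[0,0,0.07],"gripper":0},
    {"travel":[-0.074,-0.465,0],"angular":[0,0,0.07],"gripper":0},
    {"travel":[-0.074,-0.465,0],"angular":[0,0,0.07],"gripper":0},
    {"travel":[-0.074,-0.465,0],"angular":[0,0,0.07],"gripper":0},
    {"travel":[-0.074,-0.465,0],"angular":[0,0,0.07],"gripper":0},
    {"travel":[-0.074,-0.465,0],"angular":[0,0,0.07],"gripper":0},
    {"travel":[-0.074,-0.465,0],"angular":[0,0,0.07],"gripper":0},
    {"travel":[-0.074,-0.465,0],"angular":[0,0,0.07],"gripper":0},
    {"travel":[-0.074,-0.465,0],"angular":[0,0,0.07],"gripper":0},
    {"travel":[-0.074,-0.465,0],"angular":[0,0,0.07],"gripper":0},
  ],
)

```text
t: 16.35
tool_pos: [0.4889, -0.0659, 0.1198]
tool_rot: [-3.138, -0.143, 0.002]
contact_force: [0.1, 0.4, -1.5]
opening: 0.0096
grip_force: 58.8
```

```bash
python3 snap.py p2a wrist; python3 -c "
import cv2,numpy as np
a=cv2.imread('pics/g2b.png')[60:,120:520];b=cv2.imread('pics/p2a.png');cv2.imwrite('pics/p2c.png',np.hstack([cv2.resize(a,None,fx=.8,fy=.8),b[60:396,80:520]]))"
```

```text
16.4 [ 0.489  -0.066   0.1201] [-3.1378e+00 -1.4330e-01  1.6000e-03] [-0.285 -0.171  2.018  0.     1.295  1.194] 0.0094515039265357
```

View pics/p2c.png

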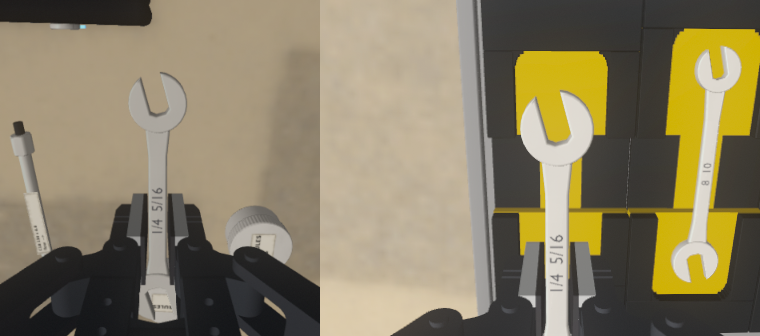

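The short spanner is held level over its slot (right half: spanner at (556,200), slot centre x about 561). Lowering it with a 2 mm shift to the right.

step_arm(
  targets=[
    {"travel":[0,-0.003,-0.06],"angular":[0,0,0],"gripper":0},
    {"travel":[0,-0.003,-0.12],"angular":[0,0,0],"gripper":0},
    {"travel":[0,-0.003,-0.155],"angular":[0,0,0],"gripper":0},
    {"travel":[0,-0.003,-0.162],"angular":[0,0,0],"gripper":0},
    {"travel":[0,-0.003,-0.162],"angular":[0,0,0],"gripper":0},
    {"travel":[0,-0.003,-0.162],"angular":[0,0,0],"gripper":0},
  ],
)

```text
t: 17.0
tool_pos: [0.4905, -0.069, 0.025]
tool_rot: [3.138, 0.141, 0.004]
contact_force: [-0.7, -1.2, -0.3]
opening: 0.0094
grip_force: 58.8
```

step_arm(
  targets=[
    {"travel":[0,0,-0.002],"angular":[0,0,0],"gripper":0},
    {"travel":[0,0,-0.004],"angular":[0,0,0],"gripper":0},
    {"travel":[0,0,-0.004],"angular":[0,0,0],"gripper":0},
  ],
)

```text
t: 17.3
tool_pos: [0.4896, -0.0693, 0.0217]
tool_rot: [3.138, 0.14, 0.002]
contact_force: [0.0, 0.3, -1.2]
opening: 0.0097
grip_force: 58.8
```

Contact is expected at about 0.0177.

step_arm(
  targets=[
    {"travel":[0,0,-0.003],"angular":[0,0,0],"gripper":0},
    {"travel":[0,0,-0.004],"angular":[0,0,0],"gripper":0},
    {"travel":[0,0,-0.004],"angular":[0,0,0],"gripper":0},
  ],
)

```text
t: 17.6
tool_pos: [0.489, -0.0691, 0.0184]
tool_rot: [-3.138, -0.14, 0.001]
contact_force: [-0.0, -0.5, -0.6]
opening: 0.0093
grip_force: 58.8
```

step_arm(
  targets=[
    {"travel":[0,0,-0.001],"angular":[0,0,0],"gripper":0},
    {"travel":[0,0,-0.002],"angular":[0,0,0],"gripper":0},
    {"travel":[0,0,-0.002],"angular":[0,0,0],"gripper":0},
  ],
)

```text
t: 17.9
tool_pos: [0.4892, -0.0692, 0.0177]
tool_rot: [-3.138, -0.14, 0.0]
contact_force: [-1.9, 0.9, 2.3]
opening: 0.0094
grip_force: 59.2
```

step_arm(
  targets=[
    {"travel":[0,0,-0.001],"angular":[0,0,0],"gripper":0},
    {"travel":[0,0,-0.001],"angular":[0,0,0],"gripper":0.1},
    {"travel":[0,0,-0.001],"angular":[0,0,0],"gripper":0.2},
    {"travel":[0,0,-0.001],"angular":[0,0,0],"gripper":0.35},
    {"travel":[0,0,-0.001],"angular":[0,0,0],"gripper":0.35},
    {"travel":[0,0,-0.001],"angular":[0,0,0],"gripper":0.35},
  ],
)

```text
t: 18.5
tool_pos: [0.4891, -0.0691, 0.0166]
tool_rot: [-3.138, -0.14, 0.0]
contact_force: [0.5, -0.2, -0.2]
opening: 0.03
grip_force: 0.0
```

step_arm(
  targets=[
    {"travel":[0,0,0.02],"angular":[0,0,0],"gripper":0.35},
    {"travel":[0,0,0.08],"angular":[0,0,0],"gripper":0.4},
    {"travel":[0,0,0.16],"angular":[0,0,0],"gripper":0.5},
    {"travel":[0,0,0.2],"angular":[0,0,0],"gripper":0.5},
    {"travel":[0,0,0.2],"angular":[0,0,0],"gripper":0.5},
    {"travel":[0,0,0.2],"angular":[0,0,0],"gripper":0.5},
  ],
)

```text
t: 19.1
tool_pos: [0.4895, -0.0692, 0.1378]
tool_rot: [3.138, 0.14, 0.003]
contact_force: [-0.7, 0.3, -0.5]
opening: 0.0428
grip_force: 0.0
```

```bash
python3 snap.py p2 wrist; python3 loc.py p2 .489 -.068 .02 .024 .071 60
```

```text
19.15 [ 0.4886 -0.0689  0.1362] [-3.1382e+00 -1.3990e-01  1.6000e-03] [-0.291 -0.189  2.006 -0.     1.326  1.191] 0.04289804407357845
win 271 110 365 327 rect [488.8 -68. ] [128.4  28.7] axis 5.0
```

The short spanner measures (0.4888, -0.068), axis 5.0°, centred on its pocket. Now the column.

step_arm(
  targets=[
    {"travel":[-0.06,0.635,0],"angular":[0,0,0.036],"gripper":0.5},
    {"travel":[-0.06,0.635,0],"angular":[0,0,0.036],"gripper":0.5},
    {"travel":[-0.06,0.635,0],"angular":[0,0,0.036],"gripper":0.5},
    {"travel":[-0.06,0.635,0],"angular":[0,0,0.036],"gripper":0.5},
    {"travel":[-0.06,0.635,0],"angular":[0,0,0.036],"gripper":0.5},
    {"travel":[-0.06,0.635,0],"angular":[0,0,0.036],"gripper":0.5},
    {"travel":[-0.06,0.635,0],"angular":[0,0,0.036],"gripper":0.5},
    {"travel":[-0.06,0.635,0],"angular":[0,0,0.036],"gripper":0.5},
    {"travel":[-0.06,0.635,0],"angular":[0,0,0.036],"gripper":0.5},
    {"travel":[-0.06,0.635,-0.062],"angular":[0,0,0.036],"gripper":0.5},
  ],
)

```text
t: 20.15
tool_pos: [0.4558, 0.3141, 0.1029]
tool_rot: [-3.133, -0.187, -0.012]
contact_force: [1.1, 0.1, 0.4]
opening: 0.0426
grip_force: 0.0
```

step_arm(
  targets=[
    {"travel":[0,0,0],"angular":[0,0,0],"gripper":0.5},
    {"travel":[0,0,0],"angular":[0,0,0],"gripper":0.5},
    {"travel":[0,0,0],"angular":[0,0,0],"gripper":0.5},
  ],
)

```text
t: 20.45
tool_pos: [0.4536, 0.3114, 0.1003]
tool_rot: [-3.136, -0.183, -0.001]
contact_force: [0.1, -0.5, -0.2]
opening: 0.0425
grip_force: 0.0
```

```bash
python3 snap.py g3 wrist; python3 loc.py g3 .453 .312 .010 .03 .1 40
```

```text
20.5 [0.454  0.3117 0.1009] [-3.1357e+00 -1.8270e-01 -2.4000e-03] [ 0.466 -0.007  1.9   -0.     1.247  1.921] 0.04267308902071862
win 252 51 396 388 rect [453.  311.9] [177.6  16.7] axis 6.88
```

step_arm(
  targets=[
    {"travel":[-0.001,0,-0.08],"angular":[0,0,0],"gripper":0.5},
    {"travel":[-0.001,0,-0.14],"angular":[0,0,0],"gripper":0.5},
    {"travel":[-0.001,0,-0.165],"angular":[0,0,0],"gripper":0.5},
    {"travel":[-0.001,0,-0.165],"angular":[0,0,0],"gripper":0.5},
    {"travel":[-0.001,0,-0.165],"angular":[0,0,0],"gripper":0.5},
  ],
)

```text
t: 21.0
tool_pos: [0.4539, 0.3123, 0.0021]
tool_rot: [-3.135, -0.184, -0.003]
contact_force: [-0.1, 0.6, 1.3]
opening: 0.0426
grip_force: 0.0
```

step_arm(
  targets=[
    {"travel":[0,0,0],"angular":[0,0,0],"gripper":0},
    {"travel":[0,0,0],"angular":[0,0,0],"gripper":0},
    {"travel":[0,0,0],"angular":[0,0,0],"gripper":0},
    {"travel":[0,0,0],"angular":[0,0,0],"gripper":0},
    {"travel":[0,0,0],"angular":[0,0,0],"gripper":0},
    {"travel":[0,0,0],"angular":[0,0,0],"gripper":0},
  ],
  squeeze=60,
)

```text
t: 21.6
tool_pos: [0.4533, 0.3123, 0.0019]
tool_rot: [-3.136, -0.184, -0.002]
contact_force: [-1.2, -0.2, 5.9]
opening: 0.0069
grip_force: 58.8
```

step_arm(
  targets=[
    {"travel":[0,0,0.02],"angular":[0,0,0],"gripper":0},
    {"travel":[0,0,0.08],"angular":[0,0,0],"gripper":0},
    {"travel":[0,0,0.15],"angular":[0,0,0],"gripper":0},
    {"travel":[0,0,0.2],"angular":[0,0,0],"gripper":0},
    {"travel":[0,0,0.2],"angular":[0,0,0],"gripper":0},
    {"travel":[0,0,0.2],"angular":[0,0,0],"gripper":0},
  ],
)

```text
t: 22.2
tool_pos: [0.4527, 0.312, 0.1214]
tool_rot: [-3.136, -0.184, -0.002]
contact_force: [0.2, -0.0, -1.5]
opening: 0.0071
grip_force: 58.7
```

```bash
python3 snap.py g3b wrist
```

```text
22.25 [0.4517 0.3115 0.1197] [ 3.1355e+00  1.8420e-01 -2.4000e-03] [ 0.468 -0.032  1.89   0.     1.284  1.921] 0.0073445441235058095
```

step_arm(
  targets=[
    {"travel":[0.01,-0.06,0],"angular":[0,0,-0.038],"gripper":0},
    {"travel":[0.098,-1.0,0],"angular":[0,0,-0.038],"gripper":0},
    {"travel":[0.098,-1.0,0],"angular":[0,0,-0.038],"gripper":0},
    {"travel":[0.098,-1.0,0],"angular":[0,0,-0.038],"gripper":0},
    {"travel":[0.098,-1.0,0],"angular":[0,0,-0.038],"gripper":0},
    {"travel":[0.098,-1.0,0],"angular":[0,0,-0.038],"gripper":0},
    {"travel":[0.098,-1.0,0],"angular":[0,0,-0.038],"gripper":0},
    {"travel":[0.098,-1.0,0],"angular":[0,0,-0.038],"gripper":0},
    {"travel":[0.098,-1.0,0],"angular":[0,0,-0.038],"gripper":0},
    {"travel":[0.098,-1.0,0],"angular":[0,0,-0.038],"gripper":0},
  ],
)

```text
t: 23.25
tool_pos: [0.4987, -0.1735, 0.118]
tool_rot: [-3.136, -0.137, 0.006]
contact_force: [1.4, 0.9, -0.4]
opening: 0.0071
grip_force: 58.8
```

step_arm(
  targets=[
    {"travel":[0,0,0],"angular":[0,0,0],"gripper":0},
    {"travel":[0,0,0],"angular":[0,0,0],"gripper":0},
    {"travel":[0,0,0],"angular":[0,0,0],"gripper":0},
  ],
)

```text
t: 23.55
tool_pos: [0.4994, -0.1708, 0.1188]
tool_rot: [-3.136, -0.138, 0.005]
contact_force: [1.0, 0.2, -1.6]
opening: 0.0072
grip_force: 58.9
```

step_arm(
  targets=[
    {"travel":[0.02,-0.08,0],"angular":[0,0,0],"gripper":0},
    {"travel":[0.02,-0.16,0],"angular":[0,0,0],"gripper":0},
    {"travel":[0.02,-0.256,0],"angular":[0,0,0],"gripper":0},
    {"travel":[0.02,-0.256,0],"angular":[0,0,0],"gripper":0},
    {"travel":[0.02,-0.256,0],"angular":[0,0,0],"gripper":0},
    {"travel":[0.02,-0.256,0],"angular":[0,0,0],"gripper":0},
    {"travel":[0.02,-0.256,0],"angular":[0,0,0],"gripper":0},
  ],
)

```text
t: 24.25
tool_pos: [0.5126, -0.3235, 0.1202]
tool_rot: [-3.137, -0.141, 0.001]
contact_force: [-0.0, 0.0, -0.8]
opening: 0.0072
grip_force: 59.1
```

```bash
python3 snap.py p3a wrist
```

```text
24.3 [ 0.5127 -0.3237  0.1203] [-3.1377e+00 -1.4100e-01  8.0000e-04] [-0.686  0.101  1.753  0.     1.288  0.795] 0.007528096007261907
```

View pics/p3a.png

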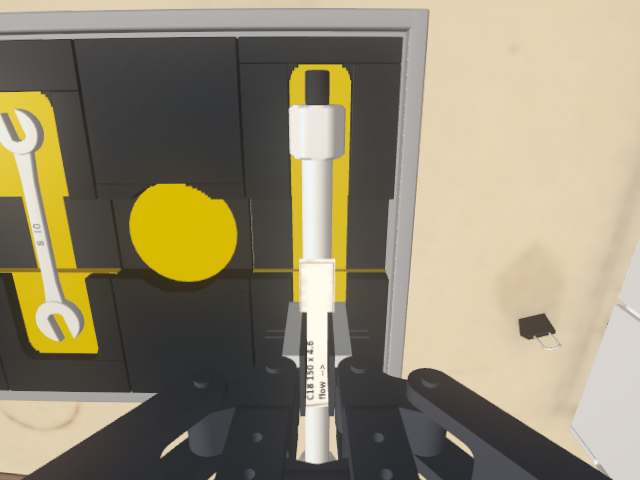

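The column hangs straight over its slot (nut at (317,131), slot at (320,180)), level and in line. Lowering.

step_arm(
  targets=[
    {"travel":[-0.002,-0.002,-0.06],"angular":[0,0,0],"gripper":0},
    {"travel":[-0.002,-0.002,-0.12],"angular":[0,0,0],"gripper":0},
    {"travel":[-0.002,-0.002,-0.155],"angular":[0,0,0],"gripper":0},
    {"travel":[-0.002,-0.002,-0.164],"angular":[0,0,0],"gripper":0},
    {"travel":[-0.002,-0.002,-0.164],"angular":[0,0,0],"gripper":0},
    {"travel":[-0.002,-0.002,-0.164],"angular":[0,0,0],"gripper":0},
  ],
)

```text
t: 24.9
tool_pos: [0.5124, -0.3273, 0.024]
tool_rot: [3.137, 0.138, 0.003]
contact_force: [-0.1, 0.7, 0.3]
opening: 0.0069
grip_force: 59.1
```

step_arm(
  targets=[
    {"travel":[0,0,-0.002],"angular":[0,0,0],"gripper":0},
    {"travel":[0,0,-0.004],"angular":[0,0,0],"gripper":0},
    {"travel":[0,0,-0.004],"angular":[0,0,0],"gripper":0},
  ],
)

```text
t: 25.2
tool_pos: [0.5116, -0.3272, 0.0205]
tool_rot: [3.138, 0.137, 0.001]
contact_force: [0.3, 0.5, -1.5]
opening: 0.0071
grip_force: 59.1
```

step_arm(
  targets=[
    {"travel":[0,0,-0.002],"angular":[0,0,0],"gripper":0},
    {"travel":[0,0,-0.003],"angular":[0,0,0],"gripper":0},
    {"travel":[0,0,-0.003],"angular":[0,0,0],"gripper":0},
  ],
)

```text
t: 25.5
tool_pos: [0.5112, -0.3269, 0.0178]
tool_rot: [-3.138, -0.137, 0.0]
contact_force: [0.3, -0.2, -0.7]
opening: 0.007
grip_force: 59.1
```

step_arm(
  targets=[
    {"travel":[0,0.003,-0.001],"angular":[0,0,0],"gripper":0},
    {"travel":[0,0.003,-0.003],"angular":[0,0,0],"gripper":0},
    {"travel":[0,0.003,-0.003],"angular":[0,0,0],"gripper":0},
  ],
)

```text
t: 25.8
tool_pos: [0.5111, -0.3249, 0.0159]
tool_rot: [-3.138, -0.137, 0.001]
contact_force: [0.6, -0.5, -0.3]
opening: 0.007
grip_force: 59.1
```

step_arm(
  targets=[
    {"travel":[0,0,-0.001],"angular":[0,0,0],"gripper":0},
    {"travel":[0,0,-0.002],"angular":[0,0,0],"gripper":0},
    {"travel":[0,0,-0.002],"angular":[0,0,0],"gripper":0},
  ],
)

```text
t: 26.1
tool_pos: [0.5113, -0.3252, 0.015]
tool_rot: [3.139, 0.137, 0.0]
contact_force: [-0.3, 0.3, -1.1]
opening: 0.0074
grip_force: 59.1
```

step_arm(
  targets=[
    {"travel":[0,0,-0.001],"angular":[0,0,0],"gripper":0},
    {"travel":[0,0,-0.001],"angular":[0,0,0],"gripper":0},
    {"travel":[0,0,-0.001],"angular":[0,0,0],"gripper":0},
  ],
)

```text
t: 26.4
tool_pos: [0.5114, -0.3252, 0.0149]
tool_rot: [3.139, 0.137, 0.0]
contact_force: [-2.0, 0.8, 3.9]
opening: 0.0075
grip_force: 59.4
```

step_arm(
  targets=[
    {"travel":[0,0,-0.001],"angular":[0,0,0],"gripper":0},
    {"travel":[0,0,-0.001],"angular":[0,0,0],"gripper":0},
    {"travel":[0,0,-0.001],"angular":[0,0,0],"gripper":0},
  ],
)

```text
t: 26.7
tool_pos: [0.5114, -0.3252, 0.0148]
tool_rot: [-3.138, -0.138, 0.0]
contact_force: [-3.3, 1.6, 7.0]
opening: 0.0072
grip_force: 59.8
```

step_arm(
  targets=[
    {"travel":[0,0,0],"angular":[0,0,0],"gripper":0.1},
    {"travel":[0,0,0],"angular":[0,0,0],"gripper":0.2},
    {"travel":[0,0,0],"angular":[0,0,0],"gripper":0.3},
    {"travel":[0,0,0],"angular":[0,0,0],"gripper":0.3},
    {"travel":[0,0,0],"angular":[0,0,0],"gripper":0.3},
  ],
)

```text
t: 27.2
tool_pos: [0.5112, -0.3251, 0.0135]
tool_rot: [-3.138, -0.137, 0.0]
contact_force: [-0.9, 1.0, -1.0]
opening: 0.0256
grip_force: 0.0
```

step_arm(
  targets=[
    {"travel":[0,0,0.02],"angular":[0,0,0],"gripper":0.3},
    {"travel":[0,0,0.08],"angular":[0,0,0],"gripper":0.3},
    {"travel":[0,0,0.16],"angular":[0,0,0],"gripper":0.5},
    {"travel":[0,0,0.2],"angular":[0,0,0],"gripper":0.5},
    {"travel":[0,0,0.2],"angular":[0,0,0],"gripper":0.5},
    {"travel":[0,0,0.2],"angular":[0,0,0],"gripper":0.5},
  ],
)

```text
t: 27.8
tool_pos: [0.5117, -0.3255, 0.1352]
tool_rot: [3.137, 0.137, 0.003]
contact_force: [-0.1, 0.7, -1.0]
opening: 0.0427
grip_force: 0.0
```

```bash
python3 snap.py p3 wrist; python3 loc.py p3 .5117 -.3247 .021 .022 .1 60; python3 loc.py p3 .4967 -.1537 .021 .024 .08 60
```

```text
27.85 [ 0.5109 -0.3248  0.1334] [-3.138e+00 -1.373e-01  1.000e-03] [-0.689  0.086  1.746  0.     1.311  0.794] 0.042482579514126095
win 272 57 369 364 rect [ 553.3 -324.1] [120.6  62.4] axis 5.73
win 0 96 95 340 rect [ 498.6 -156.4] [148.2  31.7] axis 4.95
```

step_arm(
  targets=[
    {"travel":[0,0.08,0],"angular":[0,0,0],"gripper":1},
    {"travel":[-0.108,0.75,0],"angular":[0,0,0],"gripper":1},
    {"travel":[-0.108,0.75,0],"angular":[0,0,0],"gripper":1},
    {"travel":[-0.108,0.75,0],"angular":[0,0,0],"gripper":1},
    {"travel":[-0.108,0.75,0],"angular":[0,0,0],"gripper":1},
    {"travel":[-0.108,0.75,0],"angular":[0,0,0],"gripper":1},
    {"travel":[-0.108,0.75,0],"angular":[0,0,0],"gripper":1},
    {"travel":[-0.108,0.75,0],"angular":[0,0,0],"gripper":1},
    {"travel":[-0.108,0.75,0],"angular":[0,0,0],"gripper":1},
    {"travel":[-0.108,0.75,0],"angular":[0,0,0],"gripper":1},
  ],
)

```text
t: 28.85
tool_pos: [0.4438, 0.1287, 0.1317]
tool_rot: [-3.137, -0.147, 0.007]
contact_force: [-0.2, -0.9, -0.3]
opening: 0.0852
grip_force: 0.0
```

step_arm(
  targets=[
    {"travel":[0,0,0],"angular":[0,0,0],"gripper":1},
    {"travel":[0,0,0],"angular":[0,0,0],"gripper":1},
    {"travel":[0,0,0],"angular":[0,0,0],"gripper":1},
  ],
)

```text
t: 29.15
tool_pos: [0.4465, 0.1235, 0.1332]
tool_rot: [3.138, 0.134, -0.002]
contact_force: [-0.1, 0.3, 0.6]
opening: 0.0858
grip_force: 0.0
```

```bash
python3 snap.py g4 wrist
```

```text
29.2 [0.4467 0.1234 0.1334] [ 3.1385e+00  1.3340e-01 -1.2000e-03] [ 0.109 -0.267  2.075 -0.     1.334  1.595] 0.08548423947002369
```

View pics/g4.png

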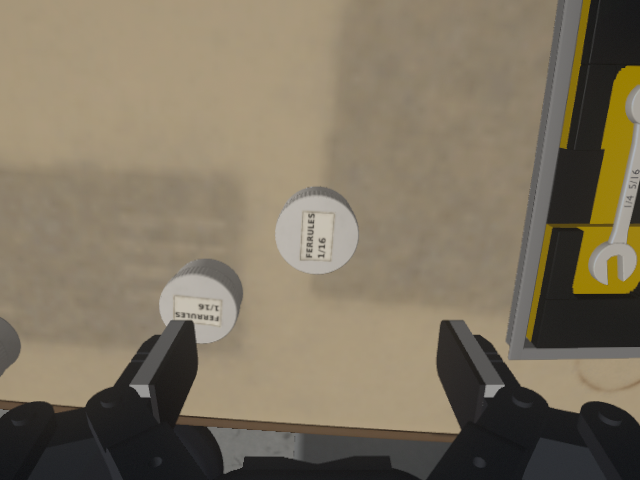

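The lid disc is at (317,231). The look-alike tin is at (200,300), clear of the left finger's path. I measure the lid centre and height against obj1 and obj2.

```bash
python3 - <<'E'
from h import *; import pickle
r=pickle.load(open("g4.pkl","rb"))[0]; A=pickle.load(open("obj1.pkl","rb"))[0];B=pickle.load(open("obj2.pkl","rb"))[0]
L=[]
for n,R,(x0,y0,x1,y1),rr in(("g4",r,(260,170,376,290),(36,50)),("A",A,(450,112,510,172),(17,26)),("B",B,(360,160,416,216),(17,26))):
    g=cv2.medianBlur(cv2.cvtColor(R["img"][y0:y1,x0:x1],cv2.COLOR_RGB2GRAY),3); k=3; g=cv2.resize(g,None,fx=k,fy=k,interpolation=cv2.INTER_CUBIC)
    c=cv2.HoughCircles(g,cv2.HOUGH_GRADIENT,1,500,param1=100,param2=15,minRadius=rr[0]*k,maxRadius=rr[1]*k)[0,0]/k
    p=(c[0]+x0,c[1]+y0); L.append((R,p)); print(n,np.round(p,1),c[2],plane(R,[p],.032)[0],"dist by radius",R["fx"]*.026/c[2],"cam z",rays(R,[p])[0][2])
print(tri(L),tri(L[:2]),tri([L[0],L[2]]))
E
```

```text
g4 [318.8 234.5] 38.8 [0.4473423  0.12218856 0.032     ] dist by radius 0.28470182 cam z 0.27601524128179655
A [480.2 141.8] 20.9 [0.44767033 0.12578761 0.032     ] dist by radius 0.52853733 cam z 0.5764739494781255
B [387.8 189.8] 20.133333 [0.44758135 0.12414332 0.032     ] dist by radius 0.5486638 cam z 0.5651374608079318
(array([0.44608209, 0.12270126, 0.02532333]), [np.float64(0.001174598790469546), np.float64(0.0009880940733341154), np.float64(0.0002955633799539656)]) (array([0.44604901, 0.12252787, 0.02523112]), [np.float64(0.0010747234243921027), np.float64(0.00107472342439203)]) (array([0.44531131, 0.12234985, 0.02419292]), [np.float64(0.0006906231793607262), np.float64(0.0006906231793606641)])
```

step_arm(
  targets=[
    {"travel":[0,0,-0.08],"angular":[0,0,0],"gripper":1},
    {"travel":[0,0,-0.15],"angular":[0,0,0],"gripper":1},
    {"travel":[0,0,-0.2],"angular":[0,0,0],"gripper":1},
    {"travel":[0,0,-0.214],"angular":[0,0,0],"gripper":1},
    {"travel":[0,0,-0.214],"angular":[0,0,0],"gripper":1},
    {"travel":[0,0,-0.214],"angular":[0,0,0],"gripper":1},
  ],
)

```text
t: 29.8
tool_pos: [0.4481, 0.1245, 0.0071]
tool_rot: [-3.138, -0.136, -0.004]
contact_force: [-0.3, 0.3, 0.7]
opening: 0.086
grip_force: 0.0
```

step_arm(
  targets=[
    {"travel":[0,0,0],"angular":[0,0,0],"gripper":0.7},
    {"travel":[0,0,0],"angular":[0,0,0],"gripper":0.6},
    {"travel":[0,0,0],"angular":[0,0,0],"gripper":0.3},
    {"travel":[0,0,0],"angular":[0,0,0],"gripper":0.3},
    {"travel":[0,0,0],"angular":[0,0,0],"gripper":0.3},
    {"travel":[0,0,0],"angular":[0,0,0],"gripper":0.3},
  ],
  squeeze=50,
)

```text
t: 30.4
tool_pos: [0.448, 0.125, 0.0074]
tool_rot: [3.138, 0.138, 0.005]
contact_force: [-1.0, -0.1, 6.2]
opening: 0.0496
grip_force: 51.0
```

step_arm(
  targets=[
    {"travel":[0,0,0.02],"angular":[0,0,0],"gripper":0.3},
    {"travel":[0,0,0.08],"angular":[0,0,0],"gripper":0.3},
    {"travel":[0,0,0.15],"angular":[0,0,0],"gripper":0.3},
    {"travel":[0,0,0.2],"angular":[0,0,0],"gripper":0.3},
    {"travel":[0,0,0.2],"angular":[0,0,0],"gripper":0.3},
    {"travel":[0,0,0.2],"angular":[0,0,0],"gripper":0.3},
  ],
)

```text
t: 31.0
tool_pos: [0.4469, 0.125, 0.1266]
tool_rot: [-3.138, -0.138, -0.004]
contact_force: [0.2, -0.4, -1.8]
opening: 0.0496
grip_force: 52.1
```

step_arm(
  targets=[
    {"travel":[0.01,-0.06,0],"angular":[0,0,0],"gripper":0.3},
    {"travel":[0.097,-0.607,0],"angular":[0,0,0],"gripper":0.3},
    {"travel":[0.097,-0.607,0],"angular":[0,0,0],"gripper":0.3},
    {"travel":[0.097,-0.607,0],"angular":[0,0,0],"gripper":0.3},
    {"travel":[0.097,-0.607,0],"angular":[0,0,0],"gripper":0.3},
    {"travel":[0.097,-0.607,0],"angular":[0,0,0],"gripper":0.3},
    {"travel":[0.097,-0.607,0],"angular":[0,0,0],"gripper":0.3},
    {"travel":[0.097,-0.607,0],"angular":[0,0,0],"gripper":0.3},
    {"travel":[0.097,-0.607,0],"angular":[0,0,0],"gripper":0.3},
    {"travel":[0.097,-0.607,0],"angular":[0,0,0],"gripper":0.3},
  ],
)

```text
t: 32.0
tool_pos: [0.5033, -0.239, 0.1231]
tool_rot: [-3.136, -0.135, 0.006]
contact_force: [-0.4, 0.1, -1.9]
opening: 0.05
grip_force: 52.4
```

step_arm(
  targets=[
    {"travel":[0,0,0],"angular":[0,0,0],"gripper":0.3},
    {"travel":[0,0,0],"angular":[0,0,0],"gripper":0.3},
    {"travel":[0,0,0],"angular":[0,0,0],"gripper":0.3},
  ],
)

```text
t: 32.3
tool_pos: [0.5046, -0.2382, 0.1252]
tool_rot: [-3.138, -0.14, 0.0]
contact_force: [0.4, 0.4, -1.8]
opening: 0.05
grip_force: 52.4
```

```bash
python3 snap.py p4a wrist
```

```text
32.35 [ 0.5047 -0.2384  0.1254] [-3.1384e+00 -1.3960e-01  1.0000e-04] [-0.575 -0.016  1.865  0.     1.293  0.907] 0.05002992845004013
```

View pics/p4a.png

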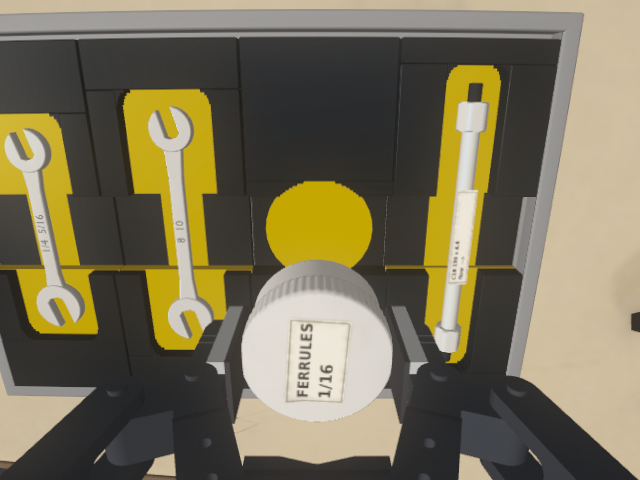

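All three parts lie in their slots: spanners at (45,230) and (180,225), column at (462,220). The tin hangs level with its lid up, in line with the well at (319,228). Lowering.

step_arm(
  targets=[
    {"travel":[-0.001,-0.001,-0.06],"angular":[0,0,0],"gripper":0.3},
    {"travel":[-0.001,-0.001,-0.12],"angular":[0,0,0],"gripper":0.3},
    {"travel":[-0.001,-0.001,-0.155],"angular":[0,0,0],"gripper":0.3},
    {"travel":[-0.001,-0.001,-0.17],"angular":[0,0,0],"gripper":0.3},
    {"travel":[-0.001,-0.001,-0.17],"angular":[0,0,0],"gripper":0.3},
    {"travel":[-0.001,-0.001,-0.17],"angular":[0,0,0],"gripper":0.3},
  ],
)

```text
t: 32.95
tool_pos: [0.5051, -0.2404, 0.0248]
tool_rot: [3.137, 0.138, 0.003]
contact_force: [0.5, 1.1, -1.3]
opening: 0.0497
grip_force: 52.4
```

step_arm(
  targets=[
    {"travel":[0,0,-0.002],"angular":[0,0,0],"gripper":0.3},
    {"travel":[0,0,-0.004],"angular":[0,0,0],"gripper":0.3},
    {"travel":[0,0,-0.004],"angular":[0,0,0],"gripper":0.3},
  ],
)

```text
t: 33.25
tool_pos: [0.5045, -0.2402, 0.0218]
tool_rot: [3.138, 0.137, 0.002]
contact_force: [-0.1, 0.6, -1.0]
opening: 0.0497
grip_force: 52.4
```

step_arm(
  targets=[
    {"travel":[0,0,-0.001],"angular":[0,0,0],"gripper":0.3},
    {"travel":[0,0,-0.003],"angular":[0,0,0],"gripper":0.3},
    {"travel":[0,0,-0.003],"angular":[0,0,0],"gripper":0.3},
  ],
)

```text
t: 33.55
tool_pos: [0.504, -0.2399, 0.0191]
tool_rot: [-3.138, -0.137, 0.0]
contact_force: [-0.2, 0.4, -1.0]
opening: 0.0498
grip_force: 52.4
```

step_arm(
  targets=[
    {"travel":[0,0,-0.001],"angular":[0,0,0],"gripper":0.3},
    {"travel":[0,0,-0.003],"angular":[0,0,0],"gripper":0.3},
    {"travel":[0,0,-0.003],"angular":[0,0,0],"gripper":0.3},
  ],
)

```text
t: 33.85
tool_pos: [0.5039, -0.2398, 0.0172]
tool_rot: [-3.138, -0.137, 0.001]
contact_force: [-0.2, -0.4, -0.9]
opening: 0.0499
grip_force: 52.4
```

step_arm(
  targets=[
    {"travel":[0,0,-0.001],"angular":[0,0,0],"gripper":0.3},
    {"travel":[0,0,-0.001],"angular":[0,0,0],"gripper":0.3},
    {"travel":[0,0,-0.001],"angular":[0,0,0],"gripper":0.3},
  ],
)

```text
t: 34.15
tool_pos: [0.5041, -0.2399, 0.0168]
tool_rot: [-3.139, -0.137, 0.0]
contact_force: [-0.6, -0.1, -1.3]
opening: 0.0502
grip_force: 52.4
```

step_arm(
  targets=[
    {"travel":[0,0,-0.001],"angular":[0,0,0],"gripper":0.3},
    {"travel":[0,0,-0.001],"angular":[0,0,0],"gripper":0.3},
    {"travel":[0,0,-0.001],"angular":[0,0,0],"gripper":0.3},
  ],
)

```text
t: 34.45
tool_pos: [0.5041, -0.24, 0.0164]
tool_rot: [3.138, 0.137, 0.0]
contact_force: [-0.7, 0.5, 1.0]
opening: 0.0495
grip_force: 52.6
```

step_arm(
  targets=[
    {"travel":[0,0,-0.001],"angular":[0,0,0],"gripper":0.3},
    {"travel":[0,0,-0.001],"angular":[0,0,0],"gripper":0.3},
    {"travel":[0,0,-0.001],"angular":[0,0,0],"gripper":0.3},
  ],
)

```text
t: 34.75
tool_pos: [0.5042, -0.24, 0.0164]
tool_rot: [-3.139, -0.138, 0.0]
contact_force: [-3.3, 0.6, 5.1]
opening: 0.0496
grip_force: 52.9
```

step_arm(
  targets=[
    {"travel":[0,0,0],"angular":[0,0,0],"gripper":0.62},
    {"travel":[0,0,0],"angular":[0,0,0],"gripper":0.7},
    {"travel":[0,0,0],"angular":[0,0,0],"gripper":0.85},
    {"travel":[0,0,0],"angular":[0,0,0],"gripper":0.85},
    {"travel":[0,0,0],"angular":[0,0,0],"gripper":0.85},
  ],
)

```text
t: 35.25
tool_pos: [0.5041, -0.2399, 0.0155]
tool_rot: [-3.139, -0.137, 0.0]
contact_force: [0.7, -0.8, 0.9]
opening: 0.0727
grip_force: 0.0
```

step_arm(
  targets=[
    {"travel":[0,0,0.02],"angular":[0,0,0],"gripper":0.85},
    {"travel":[0,0,0.06],"angular":[0,0,0],"gripper":0.85},
    {"travel":[0,0,0.14],"angular":[0,0,0],"gripper":0.85},
    {"travel":[-0.05,0,0.4],"angular":[0,0,0],"gripper":0.85},
    {"travel":[-0.05,0,0.4],"angular":[0,0,0],"gripper":0.85},
    {"travel":[-0.05,0,0.4],"angular":[0,0,0],"gripper":0.85},
    {"travel":[-0.05,0,0.4],"angular":[0,0,0],"gripper":0.85},
    {"travel":[-0.05,0,0.4],"angular":[0,0,0],"gripper":0.85},
    {"travel":[-0.05,0,0.4],"angular":[0,0,0],"gripper":0.85},
  ],
)

```text
t: 36.15
tool_pos: [0.4737, -0.2396, 0.2546]
tool_rot: [-3.138, -0.137, 0.002]
contact_force: [0.2, 0.5, -0.2]
opening: 0.0725
grip_force: 0.0
```

```bash
python3 snap.py fin wrist; python3 snap.py fins side; python3 -c "
import cv2,numpy as np
a=cv2.imread('pics/fin.png');b=cv2.imread('pics/fins.png')[150:310,190:450];cv2.imwrite('pics/finc.png',np.hstack([a[0:400,0:540],cv2.resize(cv2.resize(b,(260,160)),(260,400))]))"
```

```text
36.2 [ 0.4733 -0.2393  0.2534] [-3.1364 -0.1374  0.0044] [-0.609 -0.185  1.803  0.     1.527  0.875] 0.07262331284643726
36.25 [ 0.4733 -0.2393  0.2529] [-3.1359 -0.1374  0.0055] [-0.608 -0.185  1.803  0.     1.527  0.875] 0.07257760098462804
```

View pics/finc.png

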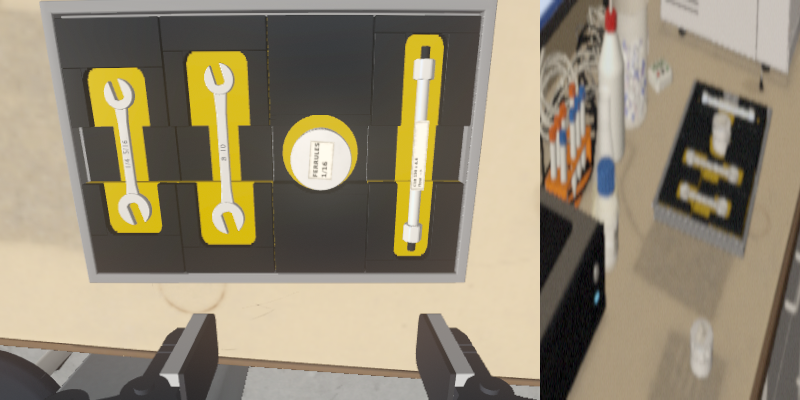

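All four parts lie in their own cut-outs: spanners at (125,155) and (220,150), tin at (320,160), column at (418,150). The gripper is clear of them and the bottle stands untouched, so I hand in.

step_arm(
  targets=[
    {"travel":[0,0,0],"angular":[0,0,0],"gripper":0.85},
    {"travel":[0,0,0],"angular":[0,0,0],"gripper":0.85},
    {"travel":[0,0,0],"angular":[0,0,0],"gripper":0.85},
    {"travel":[0,0,0],"angular":[0,0,0],"gripper":0.85},
  ],
)

```text
t: 36.65
tool_pos: [0.4741, -0.2399, 0.2552]
tool_rot: [-3.138, -0.137, 0.001]
contact_force: [-0.1, 0.1, 1.0]
opening: 0.0727
grip_force: 0.0
```

```bash
python3 -c "
from station import ctrl
print(ctrl.finish_job())"
```

```text
the job is handed in; nothing more can be done
None
```

Job handed in at about 37 s: both spanners, the column and the tin (lid up) were each set down in their own cut-outs, and the flask and reagent bottle were not touched.

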